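Stand the toppled dropper bottle up in the drip tray

ROBOT

A 7-joint arm with a two-finger parallel gripper is mounted at the origin on a cart in front of the work surface, level with it; the furniture and walls round the work are solid. World frame = base frame: x ahead of the robot, y to its left, z up, the work surface at z = 0. Lengths are in m, angles in rad, forces in N, time in s.
With the tool pointing down it reaches from about 0.4 to 0.875 m from the base axis. Payload 19.3 kg.
Tool frame: the origin (TCP) lies midway between the tips of the shut fingers; the grasp point (between the pads) lies 19 mm behind it; z points along the fingers, y is the line along which they close (so a half turn about z gives the same grasp; the last joint's range is limited). The gripper opens to 85 mm and grips with 20 to 120 N. Pads are 22 mm wide; open, the fingers measure 114 mm over their backs; the gripper's body (76 mm by 85 mm) begins 54 mm behind the grasp point. The pads swing forward as they close: fully open they stand 13 mm farther back than shut.
Start: joints at [1.093, 0.521, -0.036, 1.599, 0.021, 1.021, -0.113], TCP at [0.248, -0.574, 0.231] pointing down, gripper open.
Joint ranges: [-2.91, 2.91], [-0.3, 2.13], [-1.5, 1.42], [0.17, 2.43], [-1.26, 4.41], [0.16, 1.93], [-2.52, 2.52]. Speed limits (rad/s): [1.89, 1.89, 2.39, 2.39, 3.01, 3.01, 3.01].

INTERFACE

Orientations are given as [roll, pitch, yaw] about the fixed x, y, z axes, in that order (R = Rz(yaw) Ry(pitch) Rx(roll)).
In Python, from workcell import * gives the robot as it stands. The module is installed in compiled form; this text tells all that it offers.
- The arm moves only by the tool play_rows, never from a script. Its argument "deltas" is a list of rows, each a list of 7 numbers: the shift along the tool's x, y, z in units of 500 mm (1.0 is 500 mm), then the turn, a rotation vector about the tool's x, y, z in units of 120 degrees (1.0 is 120 degrees), then the closure, from 0 (fully open) to 1 (shut). A call has 1 to 10 rows; each row is the pose to reach, as a shift and turn from the pose commanded when the call began, along the tool's axes at that moment; what a row does not reach only later rows make up. A row lasts 1/10 s, in which the tool goes at most 50 mm and 8.59 degrees, less where a joint would pass 70% of its speed; a pose out of reach is approached as far as the arm can. A call with a number of a shift or a turn outside -1 to 1 is refused whole. A call with a gripper value outside its range is refused whole. The fingers move at their own pace and stop on an object; "newtons" is the grip in N (left out, the last holds). Time passes only in rows, so rows that repeat a pose let the fingers close. It gives the time, the measured TCP pose, the force, the opening and the grip force at its end, in the units of the state.
- observe(): the state, without advancing time (a new reading comes with each control period).
- grab_frame(name): name is "scene" or "top" or "wrist"; returns the picture (384x512x3 uint8, red, green, blue); there is no depth.
- get_calibration(name): a dict with "fovy" (degrees; the focal length in pixels is half the picture's height over the tangent of half this angle, whatever the lens; pixels are square), "cx", "cy" (the principal point, pixels), "k1" (the pictures are not rectified: a ray, as slopes to the right and down, at radius r is drawn at 1 + k1 r^2 times it, then the intrinsics apply), "xyz" and "rotation" of the camera in the world. Camera axes: x right, y down, z forward; pixel columns grow to the right and rows downward; lengths in m; the calibration is good to about 2 mm. A picture is of the moment at which its call begins: read the wrist's pose just before it. get_calibration takes no time and is no camera call; for the wrist camera it gives the pose at the moment of the call.
- job_done(): hands the job in; it is judged then, once.
The state is a dict: "clock": time; "qpos": joint angles; "qd": joint speeds; "joint_efforts": joint torques, N m; "position": TCP position; "tool_rot": TCP orientation; "force": force on the tool from outside, world axes, zero at the start; "moment": the same for the moment, N m; "grip_width": finger opening in m; "finger_force": force on a finger pad.
Only numpy, scipy, OpenCV 4.12 (cv2) and the standard library are available. Lean on these libraries where they do the work, as an engineer would, in place of code of your own. Each camera call takes 0.05 s, during which the arm holds its last target. There are 200 camera calls.

TASK

The dropper bottle has fallen over on the worktop. Stand it upright on its base in the empty bay of the drip tray, setting it down rather than dropping it, and let go. Leave the small bottle standing in the other bay and do not disturb the loose motor, pliers and tape measure.

Things in the scene. Friction and masses are not known exactly. Their poses are not given: they have to be found in the camera images.
- bottle_center (a point): Dropper bottle, 102 mm long, lying on its side on the worktop at the start. Round body of 32 mm diameter over the first 65 mm from its flat base, then a short neck of 24 mm diameter and a narrow black dropper cap of 12 mm; about 70 g. The point lies on the bottle's axis, half-way (51 mm from the base, 51 mm from the tip of the cap); z runs along the axis from base to cap, so z points up when the bottle stands.
- drip_tray: Shallow aluminium drip tray fixed to the worktop, 110 mm along its x, 190 mm along its y, rim 14 mm high and 3 mm thick with a lip standing 5.5 mm out. Floor 3 mm thick, a rib 3 mm thick and 9 mm high at y = 0 parts it into two equal bays, each 104 by 90 mm inside. Origin under the tray's middle on the worktop; x and y horizontal, z up. The bay on the -y side (centre at x = 0, y = -47 mm) is empty; the small bottle stands in the +y bay.
- small_bottle_center (a point): Small red bottle with a blue nozzle, 25 mm in diameter and 69 mm tall, standing loose in the tray's other bay (+y side). The point lies on its axis half-way up; z points from base to nozzle.
- motor: Loose DC motor, 85x45x45 mm, lying on the worktop; a bystander. Origin at the centre of its underside.
- pliers: Loose long-nose pliers, 44x174x12 mm, lying on the worktop; a bystander. Origin at the centre of their underside.
- pocket_tape: Loose pocket tape measure, 28x50x41 mm, standing on the worktop; a bystander. Origin at the centre of its underside.
Not all that is in view belongs to the job. What is shaped like the part that bears bottle_center but turquoise is not meant.

How it is judged:
At the end, for the whole second after the job is handed in: The dropper bottle stands on its base (within 0.12 rad of vertical) on the floor of the tray's empty (-y) bay, released and at rest; the small bottle still stands upright in its own bay (angle between each of bottle_center, small_bottle_center's own z axis and vertical below 0.12 rad and x of bottle_center in the frame of drip_tray between -0.045 and 0.045 m and y of bottle_center in the frame of drip_tray between -0.085 and -0.008 m and height (world z) of bottle_center between 0.048 and 0.06 m and linear speed of dropper_bottle below 0.03 m/s and y of small_bottle_center in the frame of drip_tray above 0.008 m); the robot touches nothing.
It fails at once if the dropper bottle is dropped or thrown (faster than 0.8 m/s with no finger on it) (linear speed of dropper_bottle above 0.8 m/s and contact force between the fingers and dropper_bottle below 0.05 N).
It fails at once if the small bottle is knocked over (angle between small_bottle_center's own z axis and vertical above 0.5 rad).
It fails at once if a bystander (motor, pliers, tape measure) is shifted by more than 40 mm (distance of any of motor, pliers, pocket_tape from where it was at the start of the episode above 0.04 m).
It also fails if it takes over 42 s, if anything falls off the work surface, if the arm or the gripper's body presses on something with over 40 N, if the wrist force passes 120 N, or if a joint passes its speed limit or range.

## Working session

There is one attempt and no reset: what is moved stays moved. The work goes in short steps, Python scripts to look and compute and a tool call to move; the robot and the scene stay as the last step left them, time stands still between calls to the robot, and variables do not carry over. Pictures are saved under pics/ and viewed, at most 10 in all, crops included, and the job is handed in when it is done.

Besides the shell and the picture viewer there is one more tool, called after "Emit:" as a command line: name --pt "numbers of a row" for each row, then --argument value for the rest. play_rows: Moves the arm, as the interface text tells. Its arguments: {"type":"object","properties":{"deltas":{"type":"array"},"newtons":{"type":"number"}},"required":["deltas"]}

```bash
mkdir -p pics
python3 - <<'E'
from workcell import *
import cv2,numpy as np
s=observe();print(s['clock'],s['position'],s['tool_rot'],s['grip_width'])
for n in("scene","top"):
    c=get_calibration(n);print(n,c)
    cv2.imwrite(f"pics/{n}0.png",grab_frame(n)[:,:,::-1])
E
```

```text
0.0 [ 0.24766151 -0.57348105  0.23073371] [-3.14047903e+00  1.14158414e-04  4.07713616e-01] 0.08521662495814036
scene {'fovy': 56.70858195251481, 'cx': 256.262393543369, 'cy': 189.15432953634345, 'k1': -0.028856911554946293, 'xyz': array([0.17693417, 0.89382084, 0.60722176]), 'rotation': array([-2.06103605,  0.00603231, -2.71970873])}
top {'fovy': 46.52755155912053, 'cx': 263.6318673528124, 'cy': 191.3761711037373, 'k1': -0.1790347099751661, 'xyz': array([ 0.37704583, -0.06057536,  1.60166802]), 'rotation': array([-2.98631915,  0.00723019, -1.55959498])}
```

View pics/scene0.png

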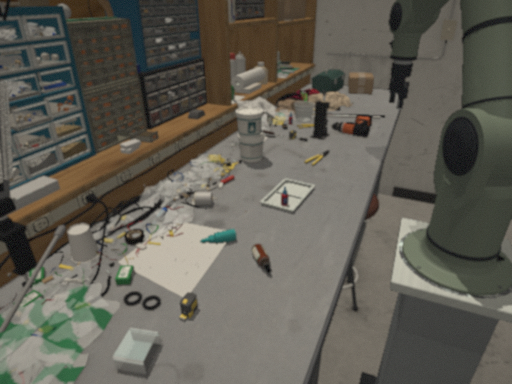

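View pics/top0.png

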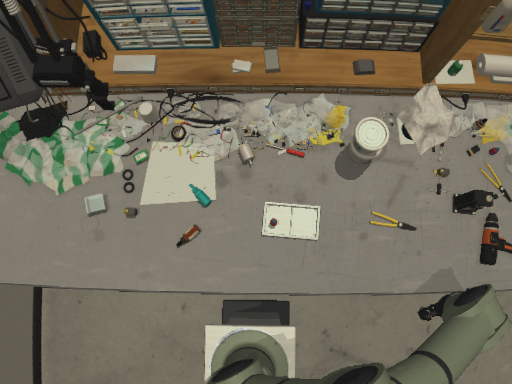

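The top view shows the brown bottle at about (189,236) with its cap to the lower left. The tray is at about (291,221), with the small bottle in its left bay. The turquoise decoy is at (200,195).

```bash
cat > h.py <<'E'
from workcell import *
import cv2,numpy as np
from scipy.spatial.transform import Rotation as R
def plane(n,px,z,c=None):
    c=c or get_calibration(n); f=192/np.tan(np.radians(c['fovy']/2))
    px=np.atleast_2d(np.array(px,float)); K=np.array([[f,0,c['cx']],[0,f,c['cy']],[0,0,1]])
    d=(px-[c['cx'],c['cy']])/f; u=d.copy()
    for _ in range(30): u=d/(1+c['k1']*(u**2).sum(1,keepdims=True))
    M=R.from_euler('xyz',c['rotation']).as_matrix()
    r=np.c_[u,np.ones(len(u))]@M.T
    return c['xyz']+r*((z-c['xyz'][2])/r[:,2])[:,None]
E
python3 - <<'E'
from h import *
im=cv2.imread('pics/top0.png')
cv2.imwrite('pics/crop.png',cv2.resize(im[195:260,168:328],None,fx=5,fy=5,interpolation=cv2.INTER_CUBIC))
print(plane('top',[[198,228],[188,236],[178,245]],.016))
print(plane('top',[[262,236],[265,203],[320,207],[318,239]],.014))
E
```

```text
[[0.4904209  0.18649963 0.016     ]
 [0.46127474 0.22167915 0.016     ]
 [0.42855001 0.25678708 0.016     ]]
[[ 0.46506738 -0.04231666  0.014     ]
 [ 0.58331417 -0.05168879  0.014     ]
 [ 0.57075263 -0.24911095  0.014     ]
 [ 0.45613002 -0.24138442  0.014     ]]
```

View pics/crop.png

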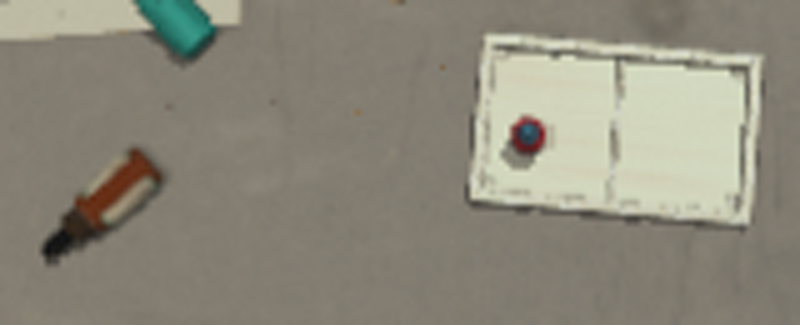

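```bash
cat >> h.py <<'E'
def pose(ax,lean):
    """tool: y heading = ax-90deg, z = down leaning 'lean' deg toward -a (a = heading ax)"""
    a=np.array([np.cos(np.radians(ax)),np.sin(np.radians(ax)),0]); t=np.radians(lean)
    z=np.array([0,0,-1])*np.cos(t)-a*np.sin(t); y=np.array([a[1],-a[0],0])
    return R.from_matrix(np.c_[np.cross(y,z),y,z])
def cmd(p,Rt,show=True):
    s=observe(); R0=R.from_euler('xyz',s['tool_rot'])
    d=R0.inv().apply(np.array(p)-s['position'])/.5; w=(R0.inv()*Rt).as_rotvec()/np.radians(120)
    print(s['clock'],'shift',d.round(4),'turn',w.round(4),'rows',np.linalg.norm(d)*10,np.linalg.norm(w)*120/8.59, s['qpos'].round(2))
E
python3 -c "
from h import *
cmd([.5,-.19,.3],pose(70,0))"
```

```text
0.1 shift [ 0.7673 -0.5042 -0.138 ] turn [-5.000e-04 -2.000e-04 -3.886e-01] rows 9.284489377149335 5.42925264901694 [ 1.09  0.52 -0.04  1.6   0.02  1.02 -0.11]
```

Emit:
play_rows --pt "0.2 -0.1 -0.1 0 0 -0.1 0" --pt "0.767 -0.504 -0.138 0 0 -0.389 0" --pt "0.767 -0.504 -0.138 0 0 -0.389 0" --pt "0.767 -0.504 -0.138 0 0 -0.389 0" --pt "0.767 -0.504 -0.138 0 0 -0.389 0" --pt "0.767 -0.504 -0.138 0 0 -0.389 0" --pt "0.767 -0.504 -0.138 0 0 -0.389 0" --pt "0.767 -0.504 -0.138 0 0 -0.389 0" --pt "0.767 -0.504 -0.138 0 0 -0.389 0" --pt "0.767 -0.504 -0.138 0 0 -0.389 0"

```text
clock: 1.1
position: [0.5022, -0.1855, 0.3008]
tool_rot: [3.141, -0.002, 1.228]
force: [0.2, -1.2, -1.1]
grip_width: 0.0855
finger_force: 0.0
```

```bash
python3 -c "
from h import *
s=observe();print(s['position'],s['tool_rot'])
print(get_calibration('wrist'))
cmd([.46,.22,.22],pose(131,0))"
```

```text
[ 0.50218462 -0.18547237  0.30078216] [ 3.14093046e+00 -1.67426011e-03  1.22786097e+00]
{'fovy': 62.50052958331927, 'cx': 262.0493870545927, 'cy': 193.70939914488625, 'k1': -0.013200762247361119, 'xyz': array([ 0.53025217, -0.10920362,  0.44298118]), 'rotation': array([ 2.81982588e+00, -5.06882987e-04, -3.42330174e-01])}
1.1 shift [ 0.7351 -0.3522  0.1626] turn [ 0.0007 -0.0006 -0.5054] rows 8.311754157496726 7.0604027740580575 [ 0.54  0.33 -0.39  1.74  0.13  1.1  -0.23]
```

Emit:
play_rows --pt "0.735 -0.352 0.16 0 0 -0.505 0" --pt "0.735 -0.352 0.16 0 0 -0.505 0" --pt "0.735 -0.352 0.16 0 0 -0.505 0" --pt "0.735 -0.352 0.16 0 0 -0.505 0" --pt "0.735 -0.352 0.16 0 0 -0.505 0" --pt "0.735 -0.352 0.16 0 0 -0.505 0" --pt "0.735 -0.352 0.16 0 0 -0.505 0" --pt "0.735 -0.352 0.16 0 0 -0.505 0" --pt "0.735 -0.352 0.16 0 0 -0.505 0" --pt "0.735 -0.352 0.16 0 0 -0.505 0"

```text
clock: 2.1
position: [0.4589, 0.2176, 0.2196]
tool_rot: [-3.141, -0.002, 2.284]
force: [0.2, 0.1, 0.5]
grip_width: 0.0849
finger_force: 0.0
```

Run:
```python
from h import *
import json
s=observe();print(s['position'],s['tool_rot'],s['qpos'].round(2))
c=get_calibration('wrist'); json.dump({k:(v.tolist() if hasattr(v,'tolist') else v) for k,v in c.items()},open('w1.json','w'))
cv2.imwrite('pics/w1.png',grab_frame('wrist')[:,:,::-1])
```

```text
[0.45888951 0.21763726 0.21964398] [-3.14094471e+00 -1.50241412e-03  2.28420687e+00] [-0.01  0.43 -0.72  1.89  0.34  0.95 -0.17]
```

View pics/w1.png

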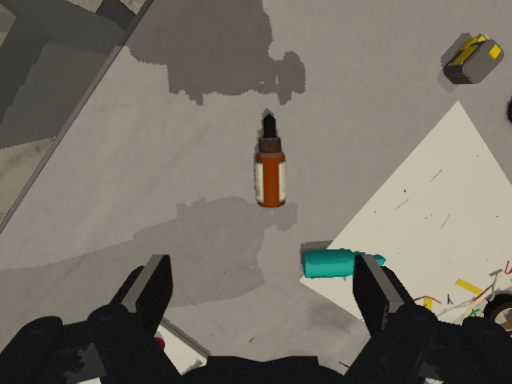

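The wrist view shows the bottle upright in the image, with its base at about (271,207) and its cap tip at (268.5,112). The fingers are below it and the decoy is at (330,263).

Run:
```python
from h import *
import json
c=json.load(open('w1.json'));c['xyz']=np.array(c['xyz'])
# silhouette base edge ~z .016 ; tip of cap z ~.016 ; sides
for n,px,z in(('base',[271,205],.016),('tip',[268.5,112],.016),('shoulder',[270,150],.016),('L',[255.5,180],.016),('R',[286.5,180],.016),('decoy',[303,265],.016)):print(n,plane('',px,z,c).round(4))
b=plane('',[271,205],.016,c)[0];t=plane('',[268.5,112],.016,c)[0];d=t-b;print(np.linalg.norm(d),np.degrees(np.arctan2(d[1],d[0])))
```

```text
base [[0.4985 0.1879 0.016 ]]
tip [[0.4269 0.2651 0.016 ]]
shoulder [[0.4549 0.2356 0.016 ]]
L [[0.4652 0.1991 0.016 ]]
R [[0.4918 0.2221 0.016 ]]
decoy [[0.5815 0.1542 0.016 ]]
0.10536216474953437 132.86216487846153
```

```bash
python3 -c "
from h import *
cmd([.4406,.2502,.0916],pose(132.9,30))"
```

```text
2.15 shift [0.0767 0.0165 0.2566] turn [-0.0051 -0.2502 -0.0174] rows 2.6830668112256935 3.504951235259086 [-0.01  0.43 -0.72  1.89  0.34  0.95 -0.17]
```

Emit:
play_rows --pt "0.05 0.01 0.06 -0.002 -0.08 -0.006 0" --pt "0.077 0.0165 0.13 -0.005 -0.15 -0.017 0" --pt "0.077 0.0165 0.19 -0.005 -0.21 -0.017 0" --pt "0.077 0.0165 0.256 -0.005 -0.25 -0.017 0" --pt "0.077 0.0165 0.256 -0.005 -0.25 -0.017 0" --pt "0.077 0.0165 0.256 -0.005 -0.25 -0.017 0" --pt "0.077 0.0165 0.256 -0.005 -0.25 -0.017 0"

```text
clock: 2.85
position: [0.441, 0.2494, 0.0922]
tool_rot: [-3.141, 0.523, 2.318]
force: [0.5, -0.8, 0.2]
grip_width: 0.0854
finger_force: 0.0
```

```bash
python3 -c "
from h import *
cmd([.4746,.2135,.005],pose(132.9,30))
cv2.imwrite('pics/w2.png',grab_frame('wrist')[:,:,::-1])"
```

```text
2.85 shift [0.002  0.0007 0.2002] turn [-0.0008 -0.0003 -0.0007] rows 2.0023981733602074 0.016082340059411896 [-0.65  0.64 -0.41  2.05  0.99  0.95 -1.04]
```

View pics/w2.png

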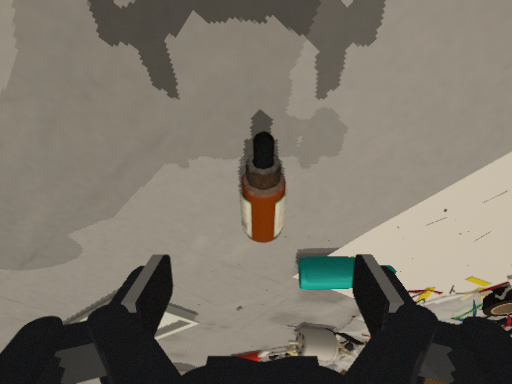

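The bottle is centred between the fingers and the decoy is clear. Next I descend and close.

Emit:
play_rows --pt "0.001 0.0005 0.05 0 0 0 0" --pt "0.002 0.0007 0.1 0 0 0 0" --pt "0.002 0.0007 0.15 0 0 0 0" --pt "0.002 0.0007 0.18 0 0 0 0" --pt "0.002 0.0007 0.2 0 0 0 0" --pt "0.002 0.0007 0.2 0 0 0 0"

```text
clock: 3.5
position: [0.4759, 0.2121, 0.0053]
tool_rot: [3.141, 0.524, 2.313]
force: [-0.3, -0.0, -0.4]
grip_width: 0.0855
finger_force: 0.0
```

Emit:
play_rows --pt "0 0 0 0 0 0 0.4" --pt "0 0 0 0 0 0 0.6" --pt "0 0 0 0 0 0 0.8" --pt "0 0 0 0 0 0 1" --pt "0 0 0 0 0 0 1" --pt "0 0 0 0 0 0 1" --pt "0 0 0 0 0 0 1" --pt "0 0 0 0 0 0 1" --newtons 40

```text
clock: 4.3
position: [0.4749, 0.2144, 0.0058]
tool_rot: [3.14, 0.524, 2.316]
force: [-2.6, 1.1, 8.3]
grip_width: 0.0308
finger_force: 39.0
```

```bash
python3 -c "
from h import *
cmd([.4749,.2144,.2],pose(132.9,30))
cmd([.49,.0,.24],pose(105,-15))"
```

```text
4.3 shift [-0.1944  0.0007 -0.3363] turn [ 0.0001  0.0002 -0.0013] rows 3.8846250065828536 0.01865248859051616 [-0.63  0.8  -0.32  2.07  1.2   0.82 -1.19]
4.3 shift [-0.525  -0.2682 -0.2382] turn [0.0318 0.3674 0.2352] rows 6.358282142918396 6.111060184076094 [-0.63  0.8  -0.32  2.07  1.2   0.82 -1.19]
```

Emit:
play_rows --pt "-0.03 0 -0.05 0 0 0 1" --pt "-0.08 0 -0.14 0 0 0 1" --pt "-0.14 0 -0.24 0 0 0 1" --pt "-0.194 0 -0.336 0 0 0 1" --pt "-0.25 -0.06 -0.31 0.006 0.06 0.04 1" --pt "-0.33 -0.12 -0.29 0.012 0.13 0.09 1" --pt "-0.4 -0.17 -0.27 0.018 0.2 0.13 1" --pt "-0.46 -0.22 -0.25 0.025 0.27 0.18 1" --pt "-0.525 -0.268 -0.238 0.032 0.33 0.215 1" --pt "-0.525 -0.268 -0.238 0.032 0.367 0.235 1"

```text
clock: 5.3
position: [0.4889, 0.0094, 0.237]
tool_rot: [3.117, -0.033, 1.965]
force: [0.4, 0.1, -1.2]
grip_width: 0.0306
finger_force: 40.5
```

```bash
python3 -c "
from h import *
z=pose(80,-60).as_matrix()[:,2]
p=np.array([.516,-.193,.043])+.0127*z;print(p)
cmd(p+[0,0,.12],pose(80,-60))"
```

```text
[ 0.51790987 -0.18216857  0.03665   ]
5.3 shift [-0.381  -0.0972  0.1458] turn [-0.1352  0.4674  0.2485] rows 4.19399466441067 7.632763048714523 [ 0.27  0.32 -0.47  1.93  0.14  0.91  0.13]
```

```bash
python3 -c "
from h import *
cmd([.518,-.182,.197],pose(80,-60))"
```

```text
5.3 shift [-0.3781 -0.0949  0.0652] turn [-0.1352  0.4674  0.2485] rows 3.9527781632060606 7.632763048714523 [ 0.27  0.32 -0.47  1.93  0.14  0.91  0.13]
```

Emit:
play_rows --pt "-0.05 -0.012 0.01 -0.013 0.047 0.025 1" --pt "-0.1 -0.025 0.02 -0.027 0.094 0.05 1" --pt "-0.15 -0.037 0.03 -0.04 0.14 0.075 1" --pt "-0.19 -0.048 0.035 -0.054 0.187 0.1 1" --pt "-0.23 -0.06 0.04 -0.068 0.234 0.124 1" --pt "-0.27 -0.07 0.047 -0.081 0.28 0.15 1" --pt "-0.31 -0.08 0.053 -0.095 0.327 0.174 1" --pt "-0.35 -0.088 0.06 -0.11 0.38 0.2 1" --pt "-0.378 -0.095 0.065 -0.125 0.43 0.23 1" --pt "-0.378 -0.095 0.065 -0.135 0.467 0.2485 1"

```text
clock: 6.3
position: [0.5177, -0.1842, 0.1954]
tool_rot: [-3.137, -1.046, 1.387]
force: [-0.9, 1.5, -0.3]
grip_width: 0.0307
finger_force: 40.6
```

```bash
python3 -c "
from h import *
cmd([.518,-.182,.197],pose(80,-60))
a=grab_frame('wrist')[:,:,::-1];b=grab_frame('scene')[:,:,::-1]
b=cv2.resize(b[120:240,220:380],None,fx=2.4,fy=2.4,interpolation=2)
a=cv2.resize(a,(400,300)); 
m=np.zeros((300,800,3),np.uint8);m[:,:400]=a;m[:288,400:784]=b
cv2.imwrite('pics/c3.png',m)"
```

```text
6.3 shift [ 0.0049 -0.0001  0.0023] turn [ 0.0015  0.0006 -0.0021] rows 0.054390854994728795 0.0372698943658285 [ 1.03  0.87 -0.53  1.61 -0.56  1.28  0.7 ]
```

View pics/c3.png

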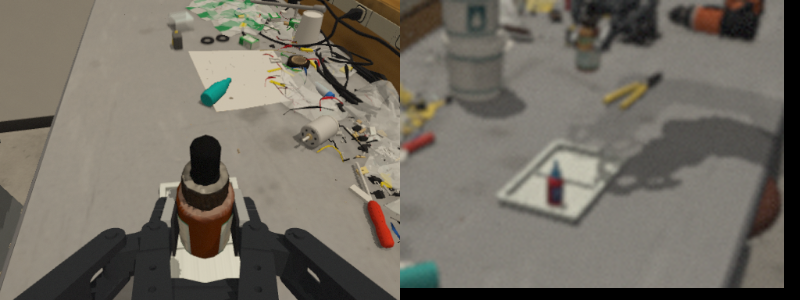

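```bash
python3 -c "
from h import *
cmd([.518,-.182,.0447],pose(80,-60))
s=observe();R0=R.from_euler('xyz',s['tool_rot']);c=get_calibration('wrist');M=R.from_euler('xyz',c['rotation'])
f=192/np.tan(np.radians(c['fovy']/2));z=R0.as_matrix()[:,2];P=s['position']-.0127*z;h=R0.as_matrix()[:,1];
for t in(-.2,-.1,0,.1,.2):
  ax=R.from_rotvec(h*t).apply([0,0,1])
  for nm,L in(('tip',62),('neckfoot',25)):
    q=M.inv().apply(P+ax*L/1000-c['xyz']);print(t,nm,(f*q[:2]/q[2]+[c['cx'],c['cy']]).round(1))
"
```

```text
6.4 shift [-0.2586  0.0033  0.1522] turn [ 0.0002  0.0009 -0.0023] rows 3.0005632051494646 0.03426481992792647 [ 1.02  0.87 -0.53  1.61 -0.56  1.27  0.7 ]
-0.2 tip [259.3 154.3]
-0.2 neckfoot [260.1 230.6]
-0.1 tip [259.1 164.3]
-0.1 neckfoot [260.1 235. ]
0 tip [259.  176.8]
0 neckfoot [260.  239.9]
0.1 tip [258.9 191.8]
0.1 neckfoot [260.  245.3]
0.2 tip [258.7 209. ]
0.2 neckfoot [260. 251.]
```

The bottle is held upright: the cap tip appears near row 178 and is predicted at 177. Next I lower it to about 8 mm above the floor.

Emit:
play_rows --pt "-0.03 0 0.018 0 0 0 1" --pt "-0.08 0.001 0.047 0 0 0 1" --pt "-0.13 0.002 0.077 0 0 0 1" --pt "-0.18 0.003 0.106 0 0 -0.001 1" --pt "-0.22 0.003 0.13 0 0 -0.002 1" --pt "-0.245 0.003 0.144 0 0.001 -0.002 1" --pt "-0.2586 0.0033 0.152 0 0.001 -0.002 1" --pt "-0.2586 0.0033 0.152 0 0.001 -0.002 1"

```text
clock: 7.2
position: [0.5197, -0.1809, 0.0466]
tool_rot: [3.134, -1.044, 1.407]
force: [-0.2, -0.1, -1.9]
grip_width: 0.0304
finger_force: 40.6
```

Emit:
play_rows --pt "-0.0035 0 0.002 0 0 0 1" --pt "-0.007 0 0.004 0 0 0 1" --pt "-0.007 0 0.004 0 0 0 1"

```text
clock: 7.5
position: [0.5198, -0.1816, 0.0431]
tool_rot: [3.133, -1.044, 1.406]
force: [0.7, -0.2, -0.2]
grip_width: 0.0308
finger_force: 40.6
```

Emit:
play_rows --pt "-0.0018 0 0.001 0 0 0 1" --pt "-0.0035 0 0.002 0 0 0 1" --pt "-0.0035 0 0.002 0 0 0 1"

```text
clock: 7.8
position: [0.5196, -0.1814, 0.0407]
tool_rot: [3.135, -1.044, 1.405]
force: [0.8, 0.2, -1.5]
grip_width: 0.0309
finger_force: 40.6
```

Emit:
play_rows --pt "-0.0018 0 0.001 0 0 0 1" --pt "-0.0035 0 0.002 0 0 0 1" --pt "-0.0035 0 0.002 0 0 0 1"

```text
clock: 8.1
position: [0.5196, -0.1814, 0.0386]
tool_rot: [3.135, -1.044, 1.405]
force: [-0.1, 0.6, -0.8]
grip_width: 0.0305
finger_force: 40.6
```

Emit:
play_rows --pt "-0.0018 0 0.001 0 0 0 1" --pt "-0.0035 0 0.002 0 0 0 1" --pt "-0.0035 0 0.002 0 0 0 1"

```text
clock: 8.4
position: [0.5196, -0.1815, 0.0366]
tool_rot: [3.135, -1.044, 1.405]
force: [0.2, 0.2, -0.6]
grip_width: 0.0311
finger_force: 40.6
```

Emit:
play_rows --pt "-0.0018 0 0.001 0 0 0 1" --pt "-0.0035 0 0.002 0 0 0 1" --pt "-0.0035 0 0.002 0 0 0 1"

```text
clock: 8.7
position: [0.5198, -0.1814, 0.0358]
tool_rot: [3.134, -1.046, 1.406]
force: [-4.0, -3.9, 12.4]
grip_width: 0.0307
finger_force: 41.7
```

Contact is felt at about 12 N. I ease off slightly and open.

Emit:
play_rows --pt "0.0008 0 -0.0005 0 0 0 0.6" --pt "0.0008 0 -0.0005 0 0 0 0.5" --pt "0.0008 0 -0.0005 0 0 0 0.3" --pt "0.0008 0 -0.0005 0 0 0 0.1" --pt "0.0008 0 -0.0005 0 0 0 0" --pt "0.0008 0 -0.0005 0 0 0 0" --pt "0.0008 0 -0.0005 0 0 0 0" --newtons 20

```text
clock: 9.4
position: [0.5196, -0.1814, 0.0351]
tool_rot: [3.135, -1.044, 1.405]
force: [0.4, 0.9, -0.5]
grip_width: 0.0856
finger_force: 0.0
```

```bash
python3 -c "
from h import *
cv2.imwrite('pics/w4.png',grab_frame('wrist')[:,:,::-1])"
```

```text
(no output)
```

View pics/w4.png

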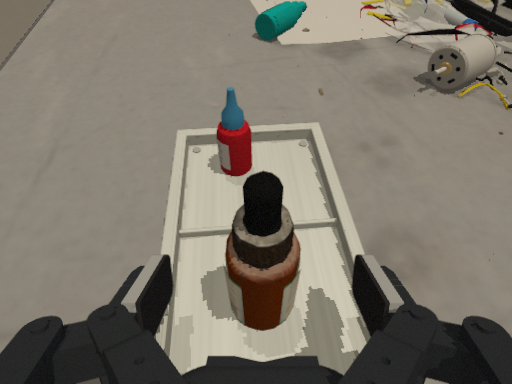

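The dropper bottle stands free in the near bay at about (263,260), and the small bottle is upright in its own bay at (234,140). Next I retract along the tool axis.

Emit:
play_rows --pt "0 0 -0.04 0 0 0 0" --pt "0 0 -0.1 0 0 0 0" --pt "0 0 -0.17 0 0 0 0" --pt "0 0 -0.24 0 0 0 0" --pt "0 0 -0.3 0 0 0 0" --pt "0 0 -0.3 0 0 0 0" --pt "0 0 -0.3 0 0 0 0"

```text
clock: 10.15
position: [0.4972, -0.3093, 0.1105]
tool_rot: [3.134, -1.044, 1.405]
force: [0.3, 1.1, 0.1]
grip_width: 0.0851
finger_force: 0.0
```

```bash
python3 -c "
from h import *
s=observe();print(s['position'],s['force'],s['clock'])
cv2.imwrite('pics/w5.png',grab_frame('wrist')[:,:,::-1])"
```

```text
[ 0.49722078 -0.30925272  0.11049138] [0.28696771 1.11138588 0.12042676] 10.15
```

View pics/w5.png

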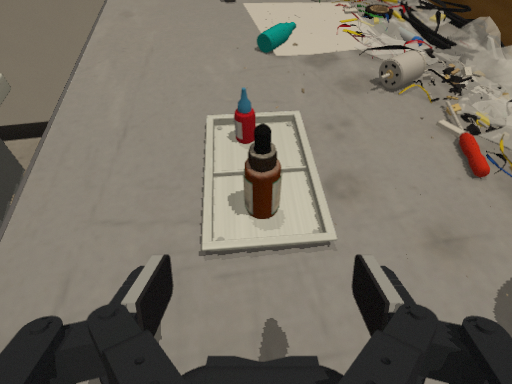

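The dropper bottle stands upright at (262,180) in the -y bay, the small bottle is upright at (245,120), and the gripper is clear of both.

```bash
python3 -c "
from workcell import *
print(job_done())"
```

```text
the job is handed in; nothing more can be done
None
```

The dropper bottle was set down upright in the empty bay of the drip tray and released, the small bottle was left standing, and the job was handed in at about 10 s; no verdict was returned.

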